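# Hold the spring catch down and push the vanity tray home

### The arm

A 7-joint arm with a two-finger parallel gripper is mounted at the origin on the work surface. World frame = base frame: x ahead of the robot, y to its left, z up, the work surface at z = 0. Lengths are in m, angles in rad, forces in N, time in s.
With the tool pointing down it reaches from about 0.4 to 0.85 m from the base axis. Payload 4.4 kg.
Tool frame: the origin (TCP) lies at the very end of the fingers, on their centre line; the grasp point (between the pads) lies ctrl.hold_point_z behind it (ctrl.hold_point_z is the distance from the TCP to the grasp point, in m); z points along the fingers, y is the direction in which the jaws open and shut (so a half turn about z gives the same grasp; the last joint's range is limited). The gripper opens to 94 mm and grips with 3 to 60 N. Pads are 16 mm wide; open, the fingers measure 119 mm over their backs; the gripper's body (75 mm by 177 mm) begins 78 mm behind the grasp point.
Start: joints at [1.212, 0.628, 0.038, 1.517, -0.027, 0.996, -0.02], TCP at [0.188, -0.622, 0.205] pointing down, gripper open.
Joint ranges: [-3.06, 3.06], [-0.37, 2.12], [-1.25, 1.32], [0.18, 2.47], [-1.1, 4.24], [0.23, 1.98], [-2.94, 2.94]. Speed limits (rad/s): [2.57, 2.57, 3.14, 3.14, 3.14, 3.14, 3.14].

### API

Orientations are given as a 3x3 rotation matrix whose columns are the frame's x, y, z axes.
In Python, from plant import ctrl gives the robot as it stands.
- The arm moves only by the tool play_rows, never from a script. Its argument "increments" is a list that holds one entry, the list of rows, each a list of 7 numbers: the shift along the tool's x, y, z in cm, then the turn, a rotation vector about the tool's x, y, z in rad, then the gripper's target within -1 to 1 (shut at 1, half-way at 0, fully open at -1). In form: [[[tx, ty, tz, rx, ry, rz, hand], ...]]. A call has 1 to 20 rows; each row shifts and turns the commanded pose from where the row before left it, along the tool's axes as they then stand; what a row does not reach is not made up. A row lasts 1/10 s, in which the tool goes at most 50 mm and 8.59 degrees, less where a joint would pass 70% of its speed; a pose out of reach is approached as far as the arm can. A call with a gripper value outside its range is refused whole. The fingers move at their own pace and stop on an object; "force" is the grip in N (left out, the last holds). Time passes only in rows, so rows that do not move let the fingers close. It gives the time, the measured TCP pose, the force and the opening at its end, in the units of the state.
- ctrl.read_state(): the state, without advancing time (a new reading comes with each control period).
- ctrl.grab_frame(name): name is "scene" or "side" or "wrist"; returns a dict with "color" (400x640x3 uint8, blue, green, red), "range_z" (400x640 float32, m along the optical axis (not along the pixel's ray), 0 where there is no reading), "camera_matrix" (3x3 intrinsics, pixels), "k1" (the pictures are not rectified: a ray, as slopes to the right and down, at radius r is drawn at 1 + k1 r^2 times it, then the intrinsics apply), "position" and "rotation" of the camera in the world; the wrist camera has in their place "tool_from_camera" (4x4, takes a point from camera to tool coordinates, whose origin is the TCP and whose axes are the flange's). Camera axes: x right, y down, z forward; pixel columns grow to the right and rows downward; lengths in m; the calibration is good to about 2 mm. A picture is of the moment at which its call begins: read the wrist's pose just before it.
- ctrl.job_done(): hands the job in, once; it reports no verdict.
Trained networks look in a picture, given as the dict that the camera call returned (one of the last four; its "shot" number tells which), for a name from the list of things; names that differ only in an ending like _2 or _b are one class to them, and where a whole thing is asked for, a point or a joint stands for the part that bears it (a point fixed in the world has none). Each returns a list of dicts, best first, with "p" (0 to 1); they miss things now and then, are a little off and sometimes report something else, mostly with a low value. They report only what shows in the picture. A call takes as long as a camera call. They do not tell look-alikes from the thing itself.
- ctrl.find_in(label, picture): "bbox" ([left, top, width, height] in pixels, round what is visible of it).
The state is a dict: "t": time; "joint_pos": joint angles; "dq": joint speeds; "joint_torque": joint torques, N m; "eef_pos": TCP position; "ee_rot": TCP orientation; "wrist_force": force on the tool from outside, world axes, zero at the start; "wrist_torque": the same for the moment, N m; "finger_gap": opening from 0.0 (shut) to 1.0 (fully open).
Only numpy, scipy, OpenCV 4.12 (cv2) and the standard library are available. Lean on these libraries where they do the work, as an engineer would, in place of code of your own. Each camera call takes 0.05 s, during which the arm holds its last target. There are 200 camera calls.

### The job

Close the pulled-out tray of the acrylic organiser: with closed fingertips press the brass spring catch pad down in front of the rose tray front and, keeping it held down, push the tray front past the catch until the tray is fully home against its stop; then take your fingers away so that the catch springs up and locks behind it. Only press and push: do not grasp or lift the tray, and leave the vase, soap rest, sunglasses case and nail file where they are.

Things in the scene. Friction and masses are not known exactly. Their poses are not given: they have to be found in the camera images.
- organiser: Low smoke-clear acrylic organiser, fixed. Origin at counter height below the line of the catch teeth, mid-width; +x is the way the tray goes home, z up. Spans x -114..148, y +-88 mm; deck 40 mm up; back stop 76 mm high. Two runners (|y| 38 to 58, x -62 to 146 mm, 54 mm high, with 68 mm side walls from x 24 mm on) guide the tray; the catch pad lies in the 76 mm lane between them
- catch (a joint): brass spring catch, pressed straight down: 0 = up, 0.011 m = bottom. About 1.5 N starts it, 5 N at the bottom; springs back by itself. Two teeth, one piece with the pad (organiser frame x -5..5, |y| 60..70 mm), stand 61 mm above the counter when up and block the ends of the tray front; pressed 7.5 mm or more they let it pass
- catch_pad (a point): point on the top of the flat brass catch pad, mid-width, 70 mm on the near (-x) side of the teeth; goes down with the pad. The pad spans x -100..15, y +-33 mm in the organiser's frame, so a fingertip can slide along it; top 52 mm above the counter when up, 41 mm when fully down
- tray_front (a point): bottom middle of the near face of the rose tray front; axes as the organiser's. Front board: x 0..12, y +-72, z 0..34 mm, bottom 54 mm above the counter. Behind it a clear tray 120 x 100 x 24 mm with low cosmetics, loose on its runners, 0.3 kg in all. In the organiser's frame its x is -45..-25 mm at the start, -17 where the teeth block it, +8 fully home at the back stop
- vase: rose ceramic vase, loose, 92 mm wide, 135 mm high; origin under its centre. Leave alone
- soap_rest: slatted bamboo soap rest, loose, 120 x 74 x 20 mm; origin under its centre. Leave alone
- case: closed tortoiseshell sunglasses case, loose, 160 x 66 x 50 mm; origin under its centre. Leave alone
- nail_file: stainless nail file with black handle, loose, 153 x 18 x 6 mm; origin under its middle. Leave alone
Things that resemble listed ones, but are neither listed nor needed, are in the scene too. There is more than one size of the part that bears tray_front; the job needs the smallest.

How it is judged:
By the outcome, as a careful person would: the job done as asked, in the order asked, and still so for the second after the job is handed in, with the robot touching nothing.
It also fails if it takes over 32 s, if anything falls off the work surface, if the arm or the gripper's body presses on something with over 40 N, if the wrist force passes 120 N, or if a joint passes its speed limit or range.

## Working session

There is one attempt and no reset: what is moved stays moved. The work goes in short steps, Python scripts to look and compute and a tool call to move; the robot and the scene stay as the last step left them, time stands still between calls to the robot, and variables do not carry over. Pictures are saved under pics/ and viewed, about 8 in all and at most 12, crops included, and the job is handed in when it is done.

Besides the shell and the picture viewer there is one more tool, called after ">>>" as name(argument=value, ...), one argument or row to a line, values as JSON. play_rows: Moves the arm, as the interface text tells. Its arguments: {"type":"object","properties":{"increments":{"type":"array"},"force":{"type":"number"}},"required":["increments"]}

```bash
mkdir -p pics
cat > h.py <<'E'
import numpy as np, cv2
from plant import ctrl
def pix2world(f,u,v,z=None,pose=None):
    """pixels -> world via range_z (or given depth)"""
    K=np.array(f["camera_matrix"]);u=np.atleast_1d(u).astype(float);v=np.atleast_1d(v).astype(float)
    k=np.array([f["k1"],0,0,0,0.])
    n=cv2.undistortPoints(np.stack([u,v],1)[:,None],K,k)[:,0]
    d=np.c_[n,np.ones(len(n))]
    if "position" in f: R=np.array(f["rotation"]);p=np.array(f["position"])
    else:
        T=np.array(f["tool_from_camera"]);Rt=np.array(pose["ee_rot"]);R=Rt@T[:3,:3];p=np.array(pose["eef_pos"])+Rt@T[:3,3]
    if z is None:
        zz=f["range_z"][v.astype(int),u.astype(int)]
        return d*zz[:,None]@R.T+p
    w=d@R.T   # intersect with world plane z
    return p+w*((z-p[2])/w[:,2])[:,None]
E
python3 - <<'E'
from h import *
s=ctrl.read_state();print(s)
for n in("scene","side"):
    f=ctrl.grab_frame(n);cv2.imwrite(f"pics/{n}1.png",f["color"]);np.save(f"pics/{n}1.npy",f,allow_pickle=True)
    print(n,f["position"],f["k1"])
    for l in("organiser","catch_pad","tray_front","vase","case","soap_rest","nail_file"):
        for b in ctrl.find_in(l,f)[:4]:
            x,y,w,h=b["bbox"];print(l,b["bbox"],round(b["p"],2),pix2world(f,x+w/2,y+h/2).round(3))
E
```

```text
{'t': 0.0, 'joint_pos': array([ 1.21219396,  0.62930404,  0.03847722,  1.51836898, -0.02697951,
        0.99631534, -0.0200743 ]), 'dq': array([ 5.85519622e-04, -8.05596408e-04, -4.41822425e-04,  3.55064053e-05,
        1.52625245e-03, -7.91400222e-04, -3.49719903e-04]), 'joint_torque': array([-7.22579862e-04, -5.49728572e+01,  1.14357814e+00, -1.86638957e+01,
       -5.20621869e-02,  2.35799106e-02,  1.71038287e-04]), 'eef_pos': array([ 0.18741954, -0.62168841,  0.20458176]), 'ee_rot': array([[ 9.57465217e-01,  2.88548088e-01, -5.99488690e-04],
       [ 2.88548705e-01, -9.57463567e-01,  1.77858155e-03],
       [-6.07822720e-05, -1.87591166e-03, -9.99998239e-01]]), 'wrist_force': array([0.34248194, 0.44993316, 1.02781163]), 'wrist_torque': array([ 0.06184501,  0.0147501 , -0.00602264]), 'finger_gap': 1.0011892055291496}
scene [ 1.13025044 -0.24744611  0.93087589] -0.09580277852536503
organiser [264.3, 231.0, 91.4, 107.5] 0.98 [[ 0.635 -0.049  0.071]]
organiser [279.2, 235.8, 50.8, 38.1] 0.21 [[ 0.548 -0.027  0.071]]
catch_pad [278.0, 236.5, 51.4, 36.6] 0.56 [[ 0.551 -0.03   0.077]]
t
[... 402 characters left out ...]
.3, 236.3, 28.6, 43.2] 0.71 [[ 1.13  -0.247  0.931]]
side [-0.39601401  0.85238407  0.99252695] -0.07920790145790375
organiser [271.6, 137.2, 76.5, 61.5] 0.68 [[ 0.535 -0.003  0.064]]
catch_pad [313.3, 166.1, 18.0, 11.2] 0.56 [[ 0.499 -0.033  0.05 ]]
tray_front [404.2, 165.9, 19.6, 31.1] 0.66 [[ 0.234 -0.246  0.027]]
tray_front [287.2, 145.1, 47.5, 26.7] 0.65 [[ 0.57  -0.043  0.07 ]]
tray_front [142.5, 221.0, 79.3, 67.8] 0.57 [[0.533 0.547 0.026]]
vase [337.4, 110.2, 17.8, 32.8] 0.94 [[ 0.612 -0.288  0.086]]
vase [295.4, 166.0, 37.3, 14.5] 0.55 [[ 0.511 -0.001  0.053]]
case [237.6, 220.4, 55.2, 39.9] 0.6 [[0.378 0.34  0.05 ]]
soap_rest [376.1, 149.6, 36.4, 16.2] 0.55 [[ 0.387 -0.329  0.018]]
```

View pics/scene1.png

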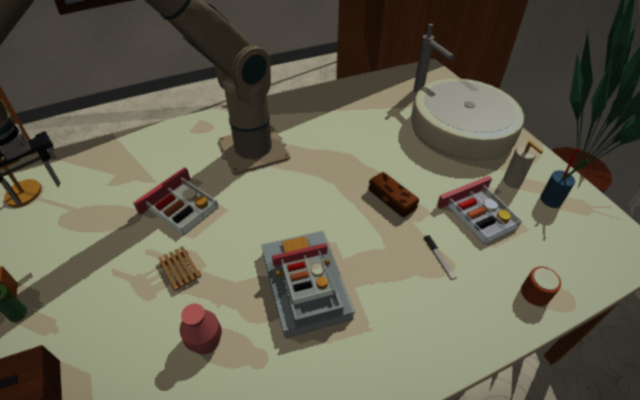

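View pics/side1.png

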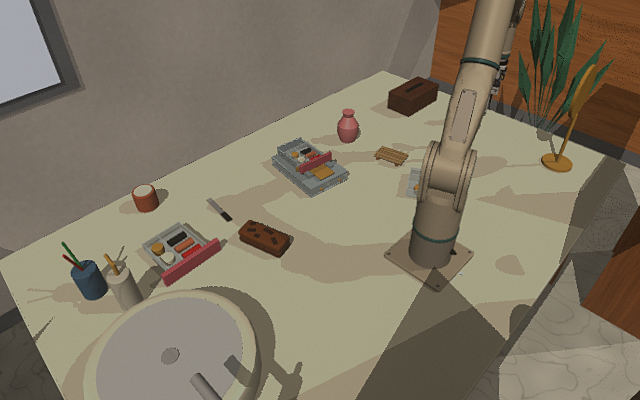

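The organiser sits mid-table at scene pixel (305,285). The pad (orange) faces the robot at (295,243), with the rose front at (300,252). The two other trays, at (175,200) and (480,210), are loose look-alikes. Next I estimate the organiser's pose from depth.

Run:
```python
from h import *
for n,bb in(("scene",(255,225,110,120)),("side",(265,130,90,72))):
    f=np.load(f"pics/{n}1.npy",allow_pickle=True).item()
    x,y,w,h=bb;U,V=np.meshgrid(np.arange(x,x+w),np.arange(y,y+h));U=U.ravel();V=V.ravel()
    P=pix2world(f,U,V);c=f["color"][V,U].astype(int)
    B,G,R=c.T
    red=(R>1.8*G)&(R>1.3*B+10)&(B>0.6*G)&(abs(P[:,2]-.085)<.012)
    ok=(P[:,2]>.03)&(P[:,2]<.1)&(np.abs(P[:,0]-.6)<.25)
    def rect(m,t):
        r=cv2.minAreaRect(P[m][:,:2].astype(np.float32)*1000);print(n,t,m.sum(),[np.round(q,1) for q in r],P[m].mean(0).round(4))
    rect(ok,"all>30")
    rect(red,"red")
    deck=(P[:,2]>.035)&(P[:,2]<.045);rect(deck,"deck")
    br=(R>1.6*B)&(R<2.2*G)&(abs(P[:,2]-.052)<.008);rect(br,"brass")
    q=P[red][:,:2];d=np.linalg.svd(q-q.mean(0))[2][0];print(np.degrees(np.arctan2(d[1],d[0])))
```

```text
scene all>30 6163 [array([586., -42.]), array([177.3, 265.9]), np.float64(82.6)] [ 0.6062 -0.0491  0.0537]
scene red 369 [array([566.8, -39.7]), array([140.1,  66.7]), np.float64(86.0)] [ 0.5455 -0.0412  0.0829]
scene deck 2478 [array([586., -42.]), array([177.3, 265.9]), np.float64(82.6)] [ 0.6039 -0.0527  0.0386]
scene brass 343 [array([547.3, -32.7]), array([136.8, 152.8]), np.float64(55.0)] [ 0.5061 -0.0355  0.0518]
-94.9190786829844
side all>30 2336 [array([ 572.6, -129.9]), array([362.2, 269.9]), np.float64(82.7)] [ 0.5725 -0.0404  0.0563]
side red 191 [array([563.2, -37. ]), array([140.9,  72. ]), np.float64(82.5)] [ 0.5404 -0.0343  0.0828]
side deck 749 [array([ 571.8, -130.4]), array([360.4, 269.7]), np.float64(82.4)] [ 0.5443 -0.0205  0.0406]
side brass 308 [array([ 556.1, -143.6]), array([132.1, 346.9]), np.float64(15.3)] [ 0.5261 -0.0742  0.0529]
87.75232947313368
```

Organiser yaw is about -7.4°, with its origin near (0.569, -0.040). The deck rectangle matches the 262x176 mm given. I'll move above the pad with the fingers closed and check from near.

>>> play_rows(
  increments=[
    [[1.2,-1.3,-0.3,0,0,0,1],[2.4,-2.6,-0.3,0,0,0,1],[2.5,-2.8,-0.3,0,0,0,1],[2.5,-2.8,-0.3,0,0,0,1],[2.5,-2.8,-0.3,0,0,0,1],[2.5,-2.8,-0.3,0,0,0,1],[2.5,-2.8,-0.3,0,0,0,1],[2.5,-2.8,-0.3,0,0,0,1],[2.5,-2.8,-0.3,0,0,0,1],[2.5,-2.8,-0.3,0,0,0,1],[2.5,-2.8,-0.3,0,0,0,1],[2.5,-2.8,-0.3,0,0,0,1],[2.5,-2.8,-0.3,0,0,0,1],[2.5,-2.8,-0.3,0,0,0,1],[2.5,-2.8,-0.3,0,0,0,1],[2.5,-2.8,0,0,0,0,1],[2.5,-2.8,0,0,0,0,1],[2.4,-2.6,0,0,0,0,1],[1.2,-1.3,0,0,0,0,1],[0,0,0,0,0,0.1,1]],
  ],
  force=20,
)

```text
t: 2.8
eef_pos: [0.4732, -0.0132, 0.2506]
ee_rot: [[0.981, 0.195, 0.001], [0.195, -0.981, 0.002], [0.002, -0.001, -1.0]]
wrist_force: [-0.3, -0.0, 0.0]
finger_gap: 0.008
```

>>> play_rows(
  increments=[
    [[0,0,0,0,0,0.1,1],[0,0,0,0,0,0.12,1],[0,0,0,0,0,0.1,1],[0,0,0,0,0,0,1],[0,0,0,0,0,0,1]],
  ],
)

```text
t: 3.3
eef_pos: [0.4719, -0.0164, 0.2506]
ee_rot: [[0.992, -0.124, 0.0], [-0.124, -0.992, -0.0], [0.0, 0.0, -1.0]]
wrist_force: [0.4, 0.5, -0.7]
finger_gap: 0.004
```

Run:
```python
from h import *
s=ctrl.read_state();f=ctrl.grab_frame("wrist");cv2.imwrite("pics/w1.png",f["color"]);f["s"]=s;np.save("pics/w1.npy",f,allow_pickle=True)
print(s["t"],s["eef_pos"],s["ee_rot"].round(3),s["finger_gap"],s["wrist_force"],ctrl.hold_point_z);print(np.round(f["tool_from_camera"],3))
U,V=[a.ravel() for a in np.meshgrid(np.arange(0,640,2),np.arange(0,400,2))]
P=pix2world(f,U,V,pose=s);ok=f["range_z"][V,U]>0
c=f["color"][V,U].astype(int);B,G,R=c.T
yaw=np.radians(-7.4);o=np.array([.569,-.040]);A=np.array([[np.cos(yaw),-np.sin(yaw)],[np.sin(yaw),np.cos(yaw)]])
Q=np.c_[(P[:,:2]-o)@A,P[:,2]]*1000
def st(m,t):
    m=m&ok
    if m.sum()>5:
        print(t,m.sum(),"org pct 2/50/98",np.percentile(Q[m],[2,50,98],axis=0).round(1).tolist());r=cv2.minAreaRect(P[m][:,:2].astype(np.float32)*1000);print([np.round(q,1) for q in r])
ins=(abs(Q[:,0]-17)<150)&(abs(Q[:,1])<110)
st(ins&(abs(Q[:,2]-88)<5)&(Q[:,0]<40),"frontboard top")
st(ins&(abs(Q[:,2]-52)<3)&(R>1.5*B)&(abs(Q[:,1])<45)&(Q[:,0]<0),"pad")
st(ins&(abs(Q[:,2]-40)<4),"deck")
st(ins&(abs(Q[:,2]-76)<3)&(Q[:,0]>90),"backstop")
```

```text
3.3 [ 0.47194443 -0.0164476   0.25062008] [[ 0.992 -0.124  0.   ]
 [-0.124 -0.992 -0.   ]
 [ 0.     0.    -1.   ]] 0.0042557651602901985 [ 0.36511531  0.48867905 -0.69553883] 0.0188
[[ 0.001 -0.971 -0.238  0.07 ]
 [ 1.     0.001 -0.     0.001]
 [ 0.001 -0.238  0.971 -0.179]
 [ 0.     0.     0.     1.   ]]
frontboard top 323 org pct 2/50/98 [[-32.8, -70.6, 86.4], [-28.2, -1.2, 87.9], [-23.5, 67.9, 89.4]]
[array([540.9, -37.8]), array([143.9,   8.8]), np.float64(82.9)]
pad 673 org pct 2/50/98 [[-98.2, -33.0, 50.3], [-65.1, -0.8, 51.9], [-35.3, 29.9, 53.5]]
[array([502.9, -30.1]), array([70.8, 63.3]), np.float64(83.1)]
deck 2447 org pct 2/50/98 [[-111.0, -87.5, 38.4], [-16.1, 14.7, 40.0], [112.1, 85.5, 41.8]]
[array([569.8, -41.4]), array([176.5, 225.7]), np.float64(83.1)]
backstop 125 org pct 2/50/98 [[91.1, -47.9, 73.6], [94.9, 6.4, 77.6], [97.2, 47.6, 78.9]]
[array([661.9, -52. ]), array([97.3,  7.5]), np.float64(81.9)]
```

View pics/w1.png

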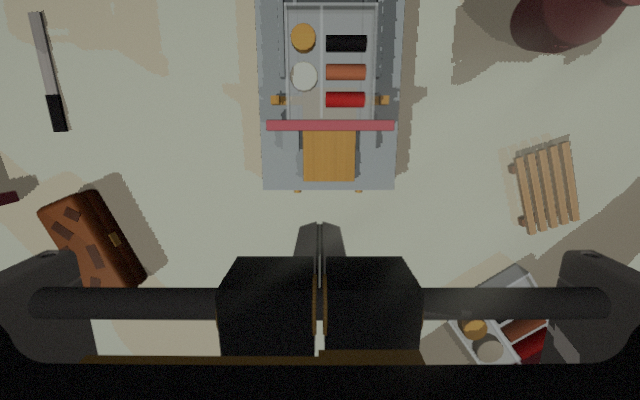

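Wrist view: the pad is at (330,155), the rose front at (330,125) and the teeth at (277,100) and (384,100). The board measures 144 mm, so this is the right tray, with its front at x≈-33 mm. Yaw is about -7.1°, and the tool is already aligned to it. I'll descend over the pad.

>>> play_rows(
  increments=[
    [[1.0,0.4,1.0,0,0,0,1],[1.0,0.4,3.0,0,0,0,1],[1.0,0.47,4.0,0,0,0,1],[0,0,4.0,0,0,0,1],[0,0,3.5,0,0,0,1],[0,0,2.0,0,0,0,1],[0,0,1.1,0,0,0,1],[0,0,0.2,0,0,0,1],[0,0,0,0,0,0,1]],
  ],
)

```text
t: 4.25
eef_pos: [0.5006, -0.0331, 0.0626]
ee_rot: [[0.992, -0.127, 0.001], [-0.127, -0.992, 0.0], [0.001, -0.0, -1.0]]
wrist_force: [0.4, -0.5, 0.1]
finger_gap: 0.009
```

>>> play_rows(
  increments=[
    [[0,0,0.3,0,0,0,1],[0,0,0.3,0,0,0,1],[0,0,0.3,0,0,0,1],[0,0,0.2,0,0,0,1],[0,0,0,0,0,0,1]],
  ],
)

```text
t: 4.75
eef_pos: [0.5003, -0.0329, 0.0515]
ee_rot: [[0.992, -0.127, 0.0], [-0.127, -0.992, -0.0], [0.0, -0.0, -1.0]]
wrist_force: [0.9, -0.3, 0.9]
finger_gap: 0.005
```

Contact is starting at z≈0.0515. Now I press.

>>> play_rows(
  increments=[
    [[0,0,0.2,0,0,0,1],[0,0,0.2,0,0,0,1],[0,0,0.2,0,0,0,1],[0,0,0.2,0,0,0,1],[0,0,0.1,0,0,0,1],[0,0,0,0,0,0,1]],
  ],
)

```text
t: 5.35
eef_pos: [0.5002, -0.0329, 0.0425]
ee_rot: [[0.992, -0.127, 0.0], [-0.127, -0.992, 0.0], [0.0, -0.0, -1.0]]
wrist_force: [-0.9, -0.4, 3.2]
finger_gap: 0.004
```

>>> play_rows(
  increments=[
    [[0,0,0.1,0,0,0,1],[0,0,0,0,0,0,1]],
  ],
)

```text
t: 5.55
eef_pos: [0.5002, -0.0329, 0.0415]
ee_rot: [[0.992, -0.127, 0.0], [-0.127, -0.992, 0.0], [0.0, -0.0, -1.0]]
wrist_force: [-0.5, 0.6, 4.7]
finger_gap: -0.003
```

The pad is down about 10.5 mm with 4.7 N, as it should be. Now I push along tool +x, holding this height.

>>> play_rows(
  increments=[
    [[0.3,0,0,0,0,0,1],[0.4,0,0,0,0,0,1],[0.4,0,0,0,0,0,1],[0.4,0,0,0,0,0,1],[0.4,0,0,0,0,0,1],[0.4,0,0,0,0,0,1],[0.4,0,0,0,0,0,1],[0.3,0,0,0,0,0,1],[0,0,0,0,0,0,1]],
  ],
)

```text
t: 6.45
eef_pos: [0.5236, -0.0367, 0.0411]
ee_rot: [[0.992, -0.127, -0.012], [-0.127, -0.992, 0.0], [-0.012, 0.001, -1.0]]
wrist_force: [-10.0, 0.6, 13.6]
finger_gap: 0.003
```

>>> play_rows(
  increments=[
    [[0.3,0,0,0,0,0,1],[0.4,0,0,0,0,0,1],[0.4,0,0,0,0,0,1],[0.4,0,0,0,0,0,1],[0.4,0,0,0,0,0,1],[0.4,0,0,0,0,0,1],[0.2,0,0,0,0,0,1],[0,0,0,0,0,0,1]],
  ],
)

```text
t: 7.25
eef_pos: [0.5466, -0.0399, 0.0411]
ee_rot: [[0.992, -0.127, -0.016], [-0.127, -0.992, 0.0], [-0.015, 0.002, -1.0]]
wrist_force: [-13.6, 0.6, 17.6]
finger_gap: 0.006
```

```bash
cat > chk.py <<'E'
from h import *
import sys
s=ctrl.read_state();f=ctrl.grab_frame("wrist");cv2.imwrite(f"pics/{sys.argv[1]}.png",f["color"])
U,V=[a.ravel() for a in np.meshgrid(np.arange(0,640),np.arange(0,400))]
P=pix2world(f,U,V,pose=s);ok=f["range_z"][V,U]>0
B,G,R=f["color"][V,U].astype(int).T
yaw=np.radians(-7.1);o=np.array([.5695,-.0413]);A=np.array([[np.cos(yaw),-np.sin(yaw)],[np.sin(yaw),np.cos(yaw)]])
Q=np.c_[(P[:,:2]-o)@A,P[:,2]]*1000
print(s["t"],s["eef_pos"].round(4),"tcp org",((s["eef_pos"][:2]-o)@A*1000).round(1),s["wrist_force"].round(1))
for t,m in(("top",ok&(abs(Q[:,2]-88)<3)&(abs(Q[:,0])<45)&(abs(Q[:,1])<80)&(R>1.7*G)),("teeth",ok&(abs(abs(Q[:,1])-65)<7)&(abs(Q[:,0])<12)&(R>1.5*B)&(R<2.2*G)&(Q[:,2]<70))):
    if m.sum()>5: print(t,m.sum(),np.percentile(Q[m],[3,50,97],axis=0).round(1).tolist())
    for sg in(-1,1):
        k=m&(sg*Q[:,1]>35)
        if k.sum()>3: print("  side",sg,np.percentile(Q[k],[3,50,97],axis=0).round(1).tolist())
E
python3 chk.py w2
```

```text
7.25 [ 0.5466 -0.0399  0.0411] tcp org [-22.9  -1.4] [-13.6   0.6  17.6]
top 4428 [[-10.8, -46.4, 86.3], [-5.1, 3.9, 87.8], [0.5, 58.1, 89.0]]
  side -1 [[-10.7, -68.7, 86.7], [-5.5, -42.0, 87.9], [-0.4, -35.4, 89.0]]
  side 1 [[-11.0, 35.3, 85.5], [-0.7, 42.9, 87.5], [0.8, 68.4, 88.8]]
teeth 474 [[-0.7, -68.7, 45.2], [0.8, 62.5, 50.1], [4.6, 69.6, 68.6]]
  side -1 [[-1.1, -69.4, 48.7], [1.5, -65.1, 49.7], [4.0, -60.5, 51.0]]
  side 1 [[-0.4, 58.7, 43.8], [0.8, 64.7, 50.6], [4.6, 69.8, 68.7]]
```

The teeth are down at z≈50 and the front's near face is at about -11 mm, past the blocking point. The vertical force is 17.6 N because the pad is bottomed, so I'll ease up 0.7 mm and push on home.

>>> play_rows(
  increments=[
    [[0,0,-0.07,0,0,0,1],[0.3,0,0,0,0,0,1],[0.4,0,0,0,0,0,1],[0.4,0,0,0,0,0,1],[0.3,0,0,0,0,0,1],[0,0,0,0,0,0,1]],
  ],
)

```text
t: 7.9
eef_pos: [0.566, -0.0415, 0.0419]
ee_rot: [[0.992, -0.127, -0.006], [-0.127, -0.992, 0.0], [-0.006, 0.0, -1.0]]
wrist_force: [-9.5, 0.3, 8.0]
finger_gap: 0.003
```

```bash
python3 chk.py w3
```

```text
7.9 [ 0.566  -0.0415  0.0419] tcp org [-3.5 -0.7] [-9.5  0.3  8. ]
top 4215 [[8.2, -47.1, 86.3], [13.8, 4.1, 87.9], [19.4, 56.8, 89.0]]
  side -1 [[7.8, -68.4, 86.8], [12.9, -42.1, 87.9], [18.6, -35.5, 89.0]]
  side 1 [[8.3, 35.4, 85.4], [18.5, 41.4, 87.5], [19.6, 69.0, 88.9]]
```

The near face is now around +8 mm. I'll nudge further to confirm it is against the stop.

>>> play_rows(
  increments=[
    [[0.1,0,0,0,0,0,1],[0.1,0,0,0,0,0,1],[0,0,0,0,0,0,1]],
  ],
)

```text
t: 8.25
eef_pos: [0.5658, -0.0415, 0.0419]
ee_rot: [[0.992, -0.127, -0.009], [-0.127, -0.992, 0.001], [-0.009, 0.001, -1.0]]
wrist_force: [-13.4, 1.3, 12.8]
finger_gap: 0.005
```

>>> play_rows(
  increments=[
    [[0.1,0,0,0,0,0,1],[0.1,0,0,0,0,0,1],[0,0,0,0,0,0,1]],
  ],
)

```text
t: 8.55
eef_pos: [0.5657, -0.0416, 0.0419]
ee_rot: [[0.992, -0.127, -0.013], [-0.127, -0.992, 0.001], [-0.013, 0.001, -1.0]]
wrist_force: [-16.8, 1.6, 16.4]
finger_gap: 0.009
```

No advance as the force rises, so the tray is home. I'll back off a few mm while still pressing, then lift straight up.

>>> play_rows(
  increments=[
    [[-0.3,0,0,0,0,0,1],[-0.3,0,0,0,0,0,1],[-0.2,0,0,0,0,0,1],[0,0,0,0,0,0,1],[0,0,-0.3,0,0,0,1],[0,0,-0.5,0,0,0,1],[0,0,-0.8,0,0,0,1],[0,0,-2,0,0,0,1],[-1,0,-3,0,0,0,1],[-2,0,-4,0,0,0,1],[-2,0,-4,0,0,0,1],[0,0,-2,0,0,0,1],[0,0,0,0,0,0,1],[0,0,0,0,0,0,1]],
  ],
)

```text
t: 9.95
eef_pos: [0.5152, -0.0345, 0.2085]
ee_rot: [[0.992, -0.127, 0.001], [-0.127, -0.992, 0.0], [0.001, -0.0, -1.0]]
wrist_force: [0.2, -0.2, -0.2]
finger_gap: 0.006
```

```bash
python3 chk.py w4
```

```text
9.95 [ 0.5152 -0.0345  0.2085] tcp org [-54.7  -0. ] [ 0.2 -0.2 -0.2]
top 1597 [[8.6, -65.9, 86.6], [13.4, 1.6, 88.0], [18.3, 67.4, 89.3]]
  side -1 [[8.6, -69.3, 86.6], [13.4, -52.4, 87.8], [18.1, -36.5, 89.2]]
  side 1 [[8.8, 36.0, 86.5], [13.6, 53.0, 88.0], [18.4, 70.7, 89.4]]
teeth 250 [[-4.7, -69.1, 40.9], [0.1, -58.8, 60.3], [6.4, 69.0, 62.1]]
  side -1 [[-4.8, -69.5, 40.6], [0.6, -62.9, 60.3], [6.4, -58.3, 62.1]]
  side 1 [[-4.5, 58.7, 49.2], [-0.2, 63.2, 60.5], [4.1, 69.8, 62.1]]
```

View pics/w4.png

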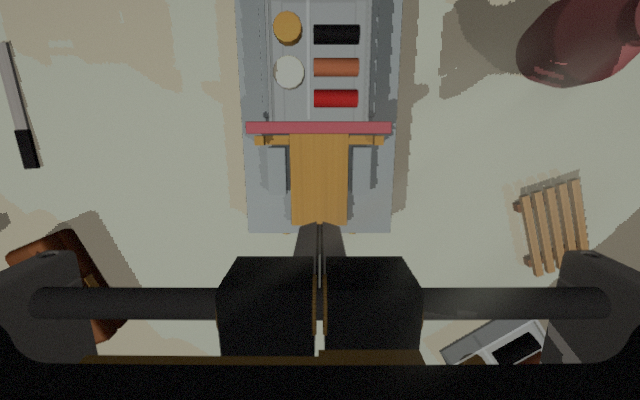

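The teeth, at (262,140) and (378,140), are up at z≈60–61 mm on the near side of the rose front. The front's near face is at about +8 mm and square, and the robot touches nothing. Handing in.

```bash
python3 -c "
from plant import ctrl
print(ctrl.job_done())"
```

```text
the job is handed in; nothing more can be done
None
```

The tray is closed and the catch has locked behind it, finished at about 10 s of the 32 s allowed. I pressed the pad down about 10.5 mm with closed fingertips and kept it down while pushing the rose front past the teeth to the back stop. Then I backed off a few mm and lifted straight away.

- **Tray home:** the near face of the front measured about +8 mm, square across its width. Pushing harder (about 17 N) moved it no further.
- **Catch locked:** both teeth are back up at about 60–61 mm, on the near side of the front.
- **Forces:** the wrist force read near zero after I withdrew. The highest components I read were about 18 N vertical, with the pad at its bottom, and 17 N along the push.
- **Other objects:** the vase, soap rest, case and nail file were not touched. I judged this from the last wrist picture only and did not re-measure their positions.

No check failed or disagreed.

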